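# Set up the dosing head and close its feed valves

## Robot

A 7-joint arm with a two-finger parallel gripper is mounted at the origin on a cart in front of the work surface, level with it; the furniture and walls round the work are solid. World frame = base frame: x ahead of the robot, y to its left, z up, the work surface at z = 0. Lengths are in m, angles in rad, forces in N, time in s.
With the tool pointing down it reaches from about 0.425 to 0.925 m from the base axis. Payload 6.8 kg.
Tool frame: the origin (TCP) lies on the front face of the gripper's body, between the roots of the fingers; the fingertips stand 73 mm ahead of it and the grasp point (between the pads) lies 54 mm ahead of it (env.nose_length is the distance from the TCP to the fingertips, in m); z points along the fingers, y is the line along which they close (so a half turn about z gives the same grasp; the last joint's range is limited). The gripper opens to 85 mm and grips with 20 to 120 N. Pads are 22 mm wide; open, the fingers measure 114 mm over their backs; the gripper's body (76 mm by 85 mm) begins 54 mm behind the grasp point. The pads swing forward as they close: fully open they stand 13 mm farther back than shut.
Start: joints at [-1.322, 0.477, 0.022, 1.555, -0.011, 1.109, -0.083], TCP at [0.236, 0.633, 0.304] pointing down, gripper open.
Joint ranges: [-2.96, 2.96], [-0.34, 2.1], [-1.41, 1.46], [0.24, 2.44], [-1.37, 4.51], [0.17, 1.92], [-2.96, 2.96]. Speed limits (rad/s): [2.39, 2.39, 3.14, 3.14, 3.14, 3.14, 3.14].

## Interface

Orientations are given as a unit quaternion [w, x, y, z].
In Python, from cell import env, kin, camera, calibration, job gives the robot as it stands. The module is installed in compiled form; this text tells all that it offers. Calls block until the motion is done:
- env.reach(position, orientation): joint-space move of the TCP to a pose.
- env.movel(position, velocity=0.15, rot=None, stop_force=None): straight line of the TCP; rot=None keeps the orientation; velocity is the mean speed in m/s. With stop_force (N) it stops when the force on the tool has changed by that much, and returns True; else False.
- env.goto_joints(angles): joint-space move.
- env.grip(opening, f_grip=None): finger opening in m; f_grip is the grip in N (None keeps the last); returns when the fingers have stopped.
- env.dwell(seconds).
- kin.inverse_kinematics(position, orientation): joint angles nearest the present ones, or None.
- env.get_state(): the state.
- camera(name): name is "side" or "top" or "wrist"; returns (picture, depth): 480x640x3 uint8, blue, green, red; 480x640 float32, m along the optical axis (not along the pixel's ray), 0 where there is no reading.
- calibration(name): a dict with "fx", "fy", "cx", "cy" (pixels), "rvec" (rotation vector, rad) and "tvec" (3), from world to camera coordinates, as OpenCV has them. Camera axes: x right, y down, z forward; pixel columns grow to the right and rows downward; lengths in m; the calibration is good to about 2 mm. A picture is of the moment at which its call begins: read the wrist's pose just before it. calibration takes no time and is no camera call; for the wrist camera it gives the pose at the moment of the call.
A pose or a line that the arm cannot do raises env.PlanningError and nothing moves.
- job.job_done(): hands the job in; it is judged then, once.
The state is a dict: "time": time; "qpos": joint angles; "joint_velocities": joint speeds; "joint_torque": joint torques, N m; "tcp_pos": TCP position; "orientation": TCP orientation; "force": force on the tool from outside, world axes, zero at the start; "torque": the same for the moment, N m; "opening": finger opening in m; "gripper_force": force on a finger pad.
Only numpy, scipy, OpenCV 4.12 (cv2) and the standard library are available. Lean on these libraries where they do the work, as an engineer would, in place of code of your own. Each camera call takes 0.05 s, during which the arm holds its last target. There are 200 camera calls.

## Task

Get the dosing head ready for its next run: first turn the black dial until its white pointer meets the red index mark; then take the flat screwdriver from its stand and turn the slotted screw of every feed valve on the bench clockwise to its stop, slot in line with the white marks on the block. After that snap the orange clip fully home into the groove of the upright rod, have the screwdriver back upright in its stand, and leave the other things on the bench where they are.

Things in the scene. Friction and masses are not known exactly. Their poses are not given: they have to be found in the camera images.
- dosing_head: Fixed dosing head: aluminium base plate 110 (x) x 250 (y) x 15 mm, origin at the centre of its underside on the worktop. It carries a grey disc (90 mm across, top at 28 mm) with the black dial at its local (0, -65 mm), and an upright grooved steel rod at its local (0, +65 mm), 68 mm tall over the worktop.
- dial (a joint): Angle of the black portion dial about the vertical, growing CLOCKWISE seen from above, range -0.2 to 3.2. At 0 its white pointer points along +x of dosing_head. Friction 0.08 N m holds it where it is left.
- dial_grip (a point): On the dial's axis, in the middle of its grip bar, 50 mm above the worktop. The bar is 13 mm thick, 52 mm long along the pointer direction, and stands from 34 to 62 mm above the worktop, on a round skirt 64 mm across.
- dial_pointer (a point): Tip of the dial's white pointer, 34 mm from the dial's axis; it turns with the dial.
- index_ring (a joint): Angle of the red index mark round the dial, in the same sense and from the same zero as joint dial. It differs from start to start and cannot be moved. The dial is set when joint dial equals this value.
- index_mark (a point): Inner end of the red index mark on the grey disc, 34 mm from the dial's axis; the dial is set when the white pointer points straight at it.
- rod_groove (a point): On the rod's axis, at the floor of its groove (top of the lower steel shoulder, 45 mm above the worktop). The groove is 16 mm in diameter and 13 mm high, between a round shoulder 54 mm across (48 at its bevelled top) below and a cap 26 mm across, 10 mm tall, above. It is round, so the clip may be pushed on from any side.
- clip: Orange spring clip (50 g) lying flat, tab up. Local +x: its open mouth. Origin on its underside. Two sprung arms 6 mm thick reach from x = -12 to +11 mm, 34 mm wide over all; barbs at x = +8.5 mm narrow the mouth to 11 mm. A bar 14 mm wide runs back to x = -51 mm with an upright grip tab on it: 10 mm thick (y), x = -49 to -23 mm, its top 40 mm above the underside.
- clip_seat (a point): The clip's origin: the point that comes to lie on the rod's axis when the clip is seated (1 mm play); the clip then lies on the shoulder below the groove. Pushed level along its +x onto the groove, its arms spread and snap shut behind the rod (about 5 to 15 N).
- flat_driver: Stubby flat screwdriver (120 g), upright in its stand. Origin at the blade's tip, z up along its axis. Blade 15 mm wide (local x), 2.5 mm thick (local y), 16 mm tall; shank 8 mm thick; red square handle 24 x 24 mm from 58 to 114 mm above the tip, flats along local x and y; the two flats with a black stripe are parallel to the blade's faces; pommel to 119 mm.
- driver_flange (a point): Underside of the driver's black flange (34 mm across, 6 mm thick), on its axis, 52 mm above the blade tip.
- stand_top (a point): Centre of the upper rim of the driver's fixed stand: a grey tube 42 mm across, bore 24 mm, top 60 mm above the worktop, on a dark plate 70 x 70 x 8 mm. The driver's shank hangs in the bore and its flange rests on the rim.
- valve_blue: Heavy (2.5 kg) blue feed valve standing on the worktop, may be absent: block 64 x 64 x 40 mm with brass pipe stubs at local +y and -y; origin at its underside. On top, at the centre, a round dark collar, bore 21 mm, rim at 54 mm, in which a brass screw sits, its face at 50 mm. Its slot is 5.5 mm wide, 18 mm long, 6 mm deep. Two white marks on top of the block lie along local x.
- screw_blue (a joint): Turn of the blue valve's slotted screw, growing CLOCKWISE seen from above. 0: slot along the block's local y (open); 1.57: slot along local x, in line with the white marks on the block (closed, hard stop). Friction 0.07 N m.
- valve_green: Heavy (2.5 kg) green feed valve standing on the worktop, may be absent: block 64 x 64 x 40 mm with brass pipe stubs at local +y and -y; origin at its underside. On top, at the centre, a round dark collar, bore 21 mm, rim at 54 mm, in which a brass screw sits, its face at 50 mm. Its slot is 5.5 mm wide, 18 mm long, 6 mm deep. Two white marks on top of the block lie along local x.
- screw_green (a joint): Turn of the green valve's slotted screw, growing CLOCKWISE seen from above. 0: slot along the block's local y (open); 1.57: slot along local x, in line with the white marks on the block (closed, hard stop). Friction 0.07 N m.
- valve_yellow: Heavy (2.5 kg) yellow feed valve standing on the worktop, may be absent: block 64 x 64 x 40 mm with brass pipe stubs at local +y and -y; origin at its underside. On top, at the centre, a round dark collar, bore 21 mm, rim at 54 mm, in which a brass screw sits, its face at 50 mm. Its slot is 5.5 mm wide, 18 mm long, 6 mm deep. Two white marks on top of the block lie along local x.
- screw_yellow (a joint): Turn of the yellow valve's slotted screw, growing CLOCKWISE seen from above. 0: slot along the block's local y (open); 1.57: slot along local x, in line with the white marks on the block (closed, hard stop). Friction 0.07 N m.
- valve_red: Heavy (2.5 kg) red feed valve standing on the worktop, may be absent: block 64 x 64 x 40 mm with brass pipe stubs at local +y and -y; origin at its underside. On top, at the centre, a round dark collar, bore 21 mm, rim at 54 mm, in which a brass screw sits, its face at 50 mm. Its slot is 5.5 mm wide, 18 mm long, 6 mm deep. Two white marks on top of the block lie along local x.
- screw_red (a joint): Turn of the red valve's slotted screw, growing CLOCKWISE seen from above. 0: slot along the block's local y (open); 1.57: slot along local x, in line with the white marks on the block (closed, hard stop). Friction 0.07 N m.
- spare_nut: Bystander: white knurled nut, 40 mm across, 22 mm tall; origin at the centre of its underside. Leave alone.
- foot_0: Bystander: white round foot, 42 mm across, 32 mm tall; origin at the centre of its underside. Leave alone.
- pliers_0: Bystander: red-handled pliers lying flat, 67 x 150 x 17 mm; origin at the centre of its underside. Leave alone.
- gauge_0: Bystander: small pressure gauge on its back, 72 x 53 x 28 mm; origin at the centre of its underside. Leave alone.
Mind the look-alikes: they are no part of the job. Of the things that look like the clip, the middle-sized one is meant.

How it is judged:
By the outcome, as a careful person would: the job done as asked, in the order asked, and still so for the second after the job is handed in, with the robot touching nothing.
Of valve_blue, valve_green, valve_yellow, valve_red only 3 to 4 are there at a start; the rules pass over those that are not, and their reading is None.
At some moment in a run one of clip may be knocked a few centimetres aside while the robot is not near it.
It also fails if it takes over 210 s, if anything falls off the work surface, if the arm or the gripper's body presses on something with over 40 N, if the wrist force passes 120 N, or if a joint passes its speed limit or range.

## Working session

There is one attempt and no reset: what is moved stays moved. The work goes in short steps, each a Python script; the robot and the scene stay as the last script left them, time stands still between calls to the robot, and variables do not carry over. Pictures are saved under pics/ and viewed, at most 14 in all, crops included, and the job is handed in when it is done.

```bash
ls; mkdir -p pics
python3 - <<'E'
from cell import env,kin,camera,calibration,job
import cv2,numpy as np
for n in("top","side"):
    p,d=camera(n); cv2.imwrite(f"pics/{n}0.png",p); np.save(f"pics/{n}0.npy",d); print(n,calibration(n))
s=env.get_state(); print(s["time"],s["orientation"],s["opening"],env.nose_length)
E
```

```text
pics
top {'fx': 601.5022897375791, 'fy': 601.5022897375791, 'cx': 319.94441732215466, 'cy': 236.19531069349833, 'rvec': array([ 2.12187341, -2.13360807,  0.21261019]), 'tvec': array([-0.00898177,  0.5745388 ,  1.28687121])}
side {'fx': 466.03548724144855, 'fy': 466.03548724144855, 'cx': 321.69588742822594, 'cy': 250.8352580769489, 'rvec': array([ 0.66790466, -2.34003517,  1.46905433]), 'tvec': array([0.46898222, 0.18998785, 0.62397732])}
0.1 [-9.20679375e-05  1.77409919e-01  9.84136671e-01 -8.51859932e-04] 0.0855086455602219 0.0726
```

View pics/top0.png

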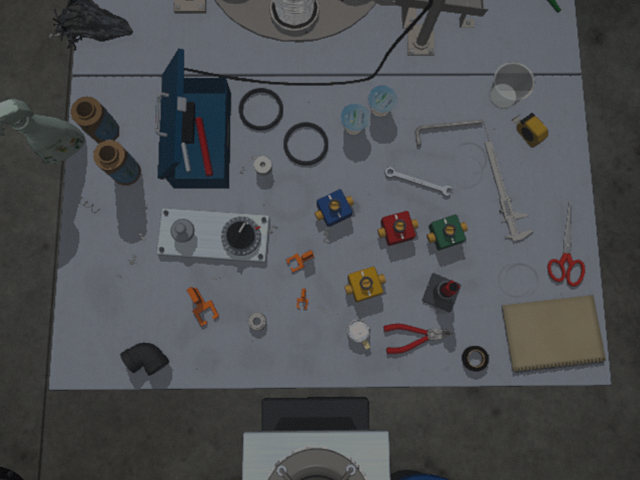

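View pics/side0.png

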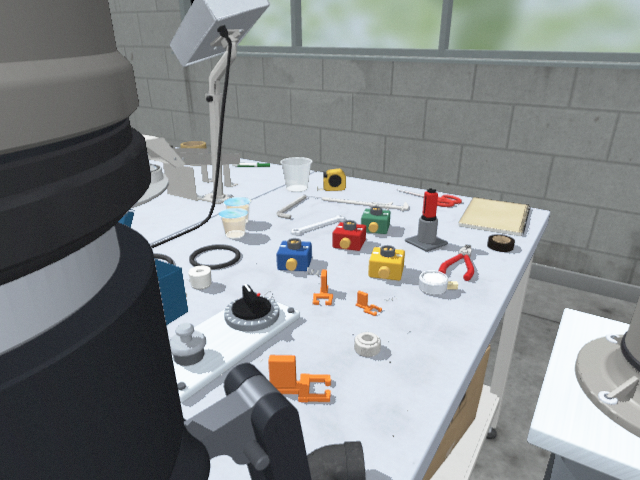

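```bash
cat > h.py <<'E'
from cell import env,kin,camera,calibration,job
import cv2,numpy as np
from scipy.spatial.transform import Rotation as R
def q(psi):  # tool down, closing line at world angle psi
    c,s=np.cos(psi),np.sin(psi)
    x,y,z,w=R.from_matrix(np.array([[-s,c,0],[c,s,0],[0,0,-1]]).T).as_quat(); return [w,x,y,z]
def plane(cal,uv,z):  # pixel(s) -> world at height z
    uv=np.atleast_2d(np.asarray(uv,float)); M=R.from_rotvec(cal["rvec"]).as_matrix(); o=-M.T@cal["tvec"]
    d=np.c_[(uv[:,0]-cal["cx"])/cal["fx"],(uv[:,1]-cal["cy"])/cal["fy"],np.ones(len(uv))]@M
    return o+d*((z-o[2])/d[:,2])[:,None]
def cloud(cal,d):
    M=R.from_rotvec(cal["rvec"]).as_matrix(); v,u=np.mgrid[:480,:640]
    P=np.stack([(u-cal["cx"])/cal["fx"]*d,(v-cal["cy"])/cal["fy"]*d,d],-1)
    P=(P-cal["tvec"])@M; P[d<=0]=np.nan; return P
def snap(n,name=None):
    cal=calibration(n); p,d=camera(n)
    if name: cv2.imwrite(f"pics/{name}.png",p)
    return cal,p,d
def proj(cal,P): return cv2.projectPoints(np.atleast_2d(np.asarray(P,float)),cal["rvec"],cal["tvec"],np.array([[cal["fx"],0,cal["cx"]],[0,cal["fy"],cal["cy"]],[0,0,1.]]),None)[0][:,0]
E
python3 - <<'E'
from h import *
np.set_printoptions(precision=4,suppress=True)
p=cv2.imread("pics/top0.png");d=np.load("pics/top0.npy");cal=calibration("top");P=cloud(cal,d)
print("cam",-R.from_rotvec(cal["rvec"]).as_matrix().T@cal["tvec"])
for n,uv,z in [("nut?",(258,318),.022),("tabl",(250,380),0),("blue",(334,208),.05),("red",(398,228),.05),("green",(447,231),.05),("yel",(366,284),.05),("rod",(183,229),.068),("dial",(243,233),.06),("clipA",(300,260),0.01),("clipB",(302,298),.01),("clipC",(203,305),.01),("drv",(447,289),.12),("stand",(440,291),.06)]:
    print(n,plane(cal,uv,z)[0],P[uv[1],uv[0]])
cv2.imwrite("pics/crop0.png",cv2.resize(p[180:330,150:350],None,fx=4,fy=4,interpolation=cv2.INTER_CUBIC))
E
```

```text
cam [0.3238 0.0034 1.3716]
nut? [0.396  0.1265 0.022 ] [0.397  0.128  0.0046]
tabl [0.2609 0.1444 0.    ] [ 0.2607  0.1448 -0.0038]
blue [ 0.6399 -0.0444  0.05  ] [ 0.6412 -0.0445  0.0447]
red [ 0.5932 -0.1876  0.05  ] [ 0.5935 -0.1878  0.0487]
green [ 0.5859 -0.2976  0.05  ] [ 0.5869 -0.2988  0.0448]
yel [ 0.4675 -0.1131  0.05  ] [ 0.4679 -0.1134  0.0461]
rod [0.5894 0.29   0.068 ] [0.5885 0.289  0.0725]
dial [0.5814 0.1586 0.06  ] [0.5839 0.1602 0.047 ]
clipA [0.5277 0.0333 0.01  ] [0.5282 0.0334 0.0067]
clipB [0.4409 0.0288 0.01  ] [0.4416 0.0289 0.0021]
clipC [0.4264 0.2516 0.01  ] [0.4264 0.2515 0.0104]
drv [ 0.4485 -0.276   0.12  ] [ 0.4484 -0.2756  0.1215]
stand [ 0.4502 -0.2738  0.06  ] [ 0.4498 -0.273   0.0638]
```

View pics/crop0.png

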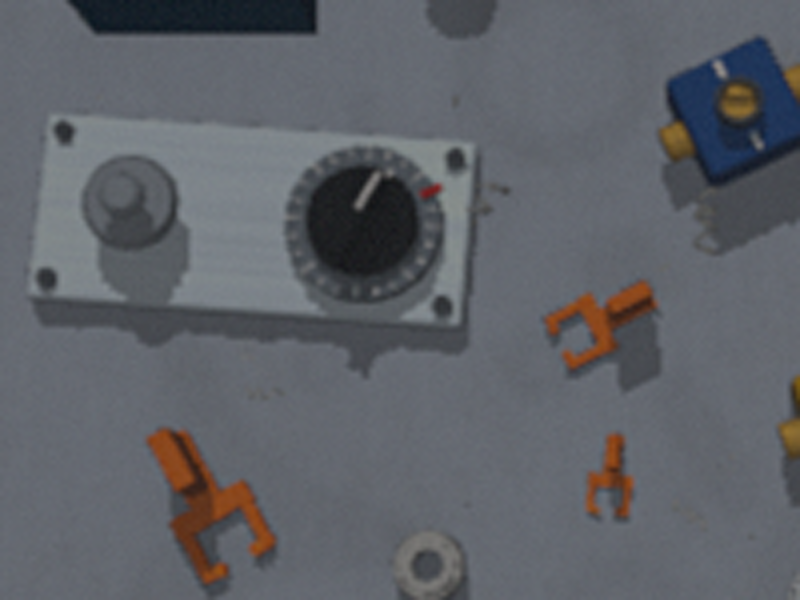

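Run:
```python
from h import *
env.reach([0.55,0.13,0.36],q(0.2))
cal,p,d=snap("wrist","w1"); np.save("pics/w1.npy",d)
print(env.get_state()["time"],cal, env.get_state()["tcp_pos"])
```

```text
2.2833 {'fx': 369.81361017456203, 'fy': 369.81361017456203, 'cx': 318.26241974404104, 'cy': 236.86523908170028, 'rvec': array([-2.8527434 , -0.29107818, -0.03983022]), 'tvec': array([-0.56523862, -0.03381512,  0.43733191])} [0.54979803 0.13154561 0.359739  ]
```

View pics/w1.png

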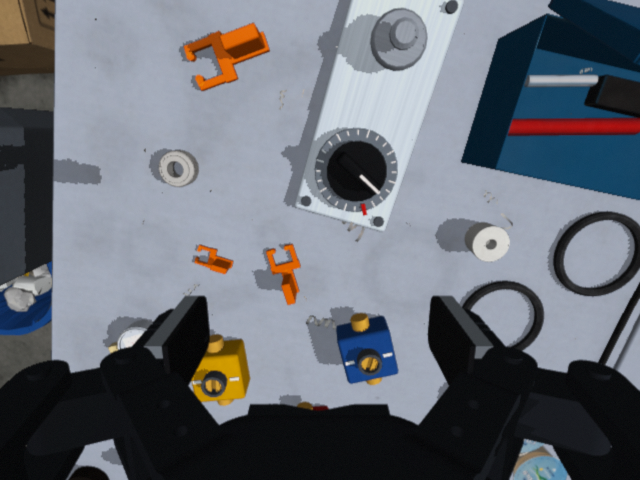

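```bash
cat >> h.py <<'E'
np.set_printoptions(precision=4,suppress=True)
def hsv(p): return cv2.cvtColor(p,cv2.COLOR_BGR2HSV)
def dialmeas(cal,p,d,c0=(.5814,.1586)):
    P=cloud(cal,d);H=hsv(p)
    r=np.hypot(P[...,0]-c0[0],P[...,1]-c0[1])
    # disc centre: black pixels of the skirt
    m=(H[...,2]<60)&(r<.045); u=np.argwhere(m)[:,::-1]
    h=cv2.convexHull(u.astype(np.int32)); e=cv2.minEnclosingCircle(h)
    c=plane(cal,e[0],.034)[0]
    red=(((H[...,0]<10)|(H[...,0]>170))&(H[...,1]>130)&(H[...,2]>80)&(r<.055)); ur=np.argwhere(red)[:,::-1]
    Pr=plane(cal,ur,.029)[:,:2].mean(0)
    wh=(H[...,1]<60)&(H[...,2]>150)&(np.hypot(*(np.moveaxis(np.stack(np.meshgrid(np.arange(640),np.arange(480)),-1)-np.array(e[0]),-1,0)))<e[1]*.92)
    uw=np.argwhere(wh)[:,::-1]; zw=np.nanmedian(P[wh][:,2])
    Pw=plane(cal,uw,zw)[:,:2]
    bar=(r<.04)&(P[...,2]>.050); B=P[bar]
    print("skirt c",c,"rad mm",e[1]*1000/cal["fx"],"| red",Pr,len(ur),"| white",Pw.mean(0),len(uw),"z",zw,"| bar",B.mean(0),len(B))
    aw=Pw-Pw.mean(0); v=np.linalg.svd(aw,full_matrices=False)[2][0]; v*=np.sign(v@(Pw.mean(0)-c[:2]))
    ab=B[:,:2]-B[:,:2].mean(0); vb=np.linalg.svd(ab,full_matrices=False)[2][0]; vb*=np.sign(vb@v)
    dr=Pr-c[:2]
    A=lambda w:np.degrees(np.arctan2(w[1],w[0]))
    print("ptr line",A(v),"ptr from c",A(Pw.mean(0)-c[:2]),"bar",A(vb),"red",A(dr),np.hypot(*dr))
    return c[:2],A(v),A(dr)
E
python3 - <<'E'
from h import *
s=cv2.imread("pics/w1.png");d=np.load("pics/w1.npy");cal=calibration("wrist")
dialmeas(cal,s,d)
P=cloud(cal,d);H=hsv(s)
# clip
m=(H[...,0]>3)&(H[...,0]<16)&(H[...,1]>180); n,l,st,ce=cv2.connectedComponentsWithStats(m.astype(np.uint8))
for i in range(1,n):
    if st[i,4]<150: continue
    Q=P[l==i]; t=Q[Q[:,2]>.033]; b=Q[Q[:,2]<.012]
    print(ce[i],st[i],"top",len(t),t.mean(0) if len(t) else 0,"low",b.mean(0),"maxz",np.nanmax(Q[:,2]))
# rod
r=(np.hypot(P[...,0]-.589,P[...,1]-.29)<.04)&(P[...,2]>.06);print("rod cap",P[r].mean(0),r.sum())
E
```

```text
skirt c [ 0.7427 -0.0171  0.034 ] rad mm 623.7430540899104 | red [0.6012 0.1294] 42 | white [0.7131 0.0497] 59937 z 0.00021518211313254496 | bar [0.5844 0.1489 0.3551] 34313
ptr line -159.57013463476218 ptr from c 113.91764115413976 bar -178.17908759997346 red 134.02022592429984 0.2036436419226498
[228.8715  51.4802] [ 184   24   85   66 2374] top 788 [0.4491 0.2657 0.0508] low [0.4201 0.2496 0.0079] maxz 0.056605059187519215
[214.7511 261.0362] [195 245  38  29 442] top 0 0 low [0.4384 0.0294 0.0049] maxz 0.03100743155341022
[286.1198 273.3014] [267 245  33  59 793] top 199 [0.538  0.0192 0.0394] low [0.527  0.0395 0.0062] maxz 0.04206261760456106
rod cap [0.5933 0.2965 0.0667] 745
```

```bash
sed -i 's/    r=np.hypot(P\[...,0\]-c0\[0\],P\[...,1\]-c0\[1\])/    r=np.hypot(P[...,0]-c0[0],P[...,1]-c0[1])+(P[...,2]>.1)/' h.py
python3 - <<'E'
from h import *
s=cv2.imread("pics/w1.png");d=np.load("pics/w1.npy");cal=calibration("wrist")
dialmeas(cal,s,d)
cc=plane(cal,[[306,201],[380,229],[452,8]],.015); print(cc, np.degrees(np.arctan2(*(cc[2]-cc[1])[1::-1])))
E
```

```text
skirt c [0.5831 0.1681 0.034 ] rad mm 82.43982562719272 | red [0.6012 0.1294] 42 | white [0.5939 0.1616] 67 z 0.06267758424507962 | bar [0.5831 0.1686 0.0615] 688
ptr line -31.093928384830022 ptr from c -31.08825405369017 bar -31.026445619623736 red -64.98624326364356 0.042776402946589374
[[0.5377 0.1223 0.015 ]
 [0.628  0.1074 0.015 ]
 [0.6422 0.3416 0.015 ]] 86.52500536057403
```

Run:
```python
from h import *
c=[.5831,.1684]; a=np.radians(-31.06+90); b=np.radians(-64.99+90)
env.grip(.045); env.reach([*c,.17],q(a)); env.movel([*c,.110],.1); env.grip(.0,40)
print(env.get_state()["opening"],env.get_state()["gripper_force"])
for t in (.5,1): env.reach([*c,.110],q(a+(b-a)*t))
print(env.get_state()["torque"],env.get_state()["force"])
env.grip(.045); env.movel([*c,.2],.2)
env.reach([.56,.11,.33],q(.2))
cal,p,d=snap("wrist","w2"); np.save("pics/w2.npy",d); dialmeas(cal,p,d,c); print(env.get_state()["time"])
```

```text
0.012135883714463662 40.833224058151245
[-0.2128  0.3849 -0.0819] [-2.7922 -0.965   6.6884]
skirt c [0.5834 0.1683 0.034 ] rad mm 91.23604111407715 | red [0.6012 0.1297] 51 | white [0.5893 0.156 ] 98 z 0.06259513224115017 | bar [0.5831 0.1687 0.0614] 883
ptr line -65.07189845286584 ptr from c -64.29659008921926 bar -65.03882258683817 red -65.2227661297481 0.042581862189734185
7.0833
```

Run:
```python
from h import *
env.reach([.53,-.13,.40],q(-.25))
cal,p,d=snap("wrist","w3"); np.save("pics/w3.npy",d); np.savez("pics/w3cal.npz",**cal); print(env.get_state()["time"])
P=cloud(cal,d); 
r=(np.hypot(P[...,0]-.4485,P[...,1]+.276)<.03)&(P[...,2]>.105)&(P[...,2]<.14);print("pommel",P[r].mean(0),r.sum(),P[r][:,2].max())
```

```text
8.125
pommel [ 0.4556 -0.2829  0.1207] 600 0.12905285921472348
```

View pics/w3.png

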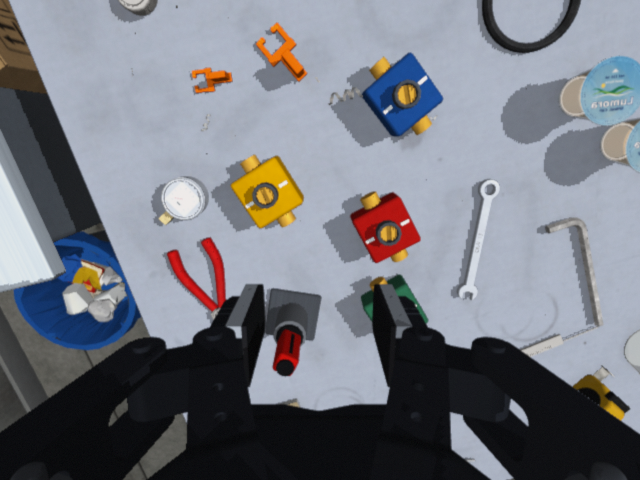

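```bash
cat >> h.py <<'E'
VAL=dict(blue=((100,130),[.6399,-.0444]),red=((173,180),[.5932,-.1876]),green=((55,85),[.5859,-.2976]),yellow=((18,32),[.4675,-.1131]))
def valve(name,cal,p,d,verbose=1):
    P=cloud(cal,d);H=hsv(p);c0=np.array(VAL[name][1])
    for _ in range(3):  # collar rim/screw face by depth
        r=np.hypot(P[...,0]-c0[0],P[...,1]-c0[1]); m=(r<.020)&(P[...,2]>.046)&(P[...,2]<.062)
        if m.sum()<20: print(name,"no pts",m.sum()); return
        c0=(P[m][:,:2].max(0)+P[m][:,:2].min(0))/2
    blk=(r<.045)&(P[...,2]>.035)&(P[...,2]<.045)
    wh=blk&(r>.014)&(H[...,1]<60)&(H[...,2]>150); W=plane(cal,np.argwhere(wh)[:,::-1],.0405)[:,:2]
    if len(W)<6: print(name,c0,"few white",len(W)); return c0,None
    k=(W-c0)@np.linalg.svd(W-W.mean(0),full_matrices=False)[2][0]
    A,B=W[k>0].mean(0),W[k<0].mean(0); v=A-B
    f=(r<.0095)&(P[...,2]<.06)&(P[...,2]>.03); V=H[...,2].astype(float); u=np.argwhere(f)[:,::-1]
    g=V[f]; dk=g<np.percentile(g,30); S=plane(cal,u[dk],.05)[:,:2]; sv=np.linalg.svd(S-S.mean(0),full_matrices=False); 
    ang=lambda w:np.degrees(np.arctan2(w[1],w[0]))%180
    print(name,"collar",c0,"marks mid",(A+B)/2,"len",np.hypot(*v),"marks ang",ang(v),"slot ang",ang(sv[2][0]),sv[1][1]/sv[1][0],"slot c",S.mean(0),len(S))
    return (A+B)/2,ang(v)
E
python3 - <<'E'
from h import *
env.reach([.50,-.30,.34],q(-.4))
cal,p,d=snap("wrist","w4"); np.save("pics/w4.npy",d);np.savez("pics/w4cal.npz",**cal); print(env.get_state()["time"])
P=cloud(cal,d); 
r=(np.hypot(P[...,0]-.4485,P[...,1]+.276)<.03)&(P[...,2]>.12)&(P[...,2]<.14);print("pommel",P[r].mean(0),r.sum(),P[r][:,2].max())
for n in ("green","red"): valve(n,cal,p,d)
c3=dict(np.load("pics/w3cal.npz"));p3=cv2.imread("pics/w3.png");d3=np.load("pics/w3.npy")
for n in ("blue","yellow","red"): valve(n,c3,p3,d3)
E
```

```text
8.9333
pommel [ 0.4547 -0.2871  0.1249] 712 0.12892224433627741
green collar [ 0.5893 -0.3035] marks mid [ 0.5899 -0.3037] len 0.04880906650781637 marks ang 18.626864840988617 slot ang 91.18571861576659 0.6620381235969676 slot c [ 0.5915 -0.3023] 86
red collar [ 0.5994 -0.1915] marks mid [ 0.6003 -0.1906] len 0.04843200898113122 marks ang 16.132804469290647 slot ang 70.5094521398018 0.6648299403310702 slot c [ 0.6017 -0.1918] 114
blue collar [ 0.6478 -0.0455] marks mid [ 0.6483 -0.0451] len 0.048359731266788705 marks ang 26.843997287106106 slot ang 88.37217018053293 0.5550129906936363 slot c [ 0.6504 -0.0449] 80
yellow collar [ 0.472  -0.1128] marks mid [ 0.4713 -0.1133] len 0.046829122760209466 marks ang 17.313971215946424 slot ang 98.41823013193653 0.7446574661699689 slot c [ 0.4736 -0.1117] 62
red collar [ 0.5996 -0.1912] marks mid [ 0.5996 -0.1907] len 0.04675948056217019 marks ang 17.405006302541295 slot ang 79.88004786378097 0.5693303523748027 slot c [ 0.602  -0.1902] 57
```

View pics/w4.png

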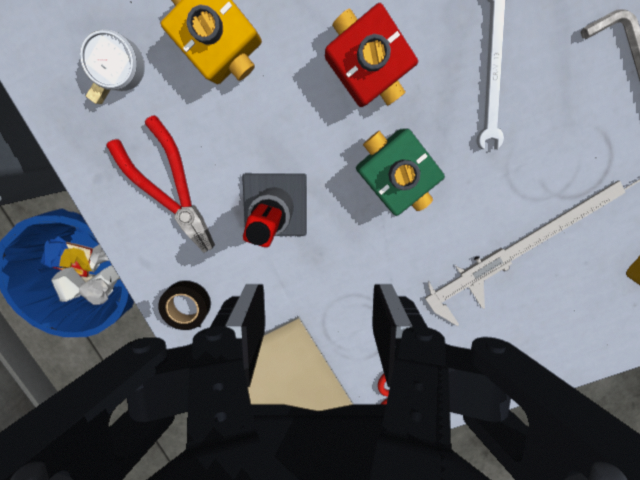

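Run:
```python
from h import *
p=cv2.imread("pics/w4.png");cal=dict(np.load("pics/w4cal.npz"))
cv2.imwrite("pics/crop4.png",cv2.resize(p[160:260,220:320],None,fx=6,fy=6,interpolation=cv2.INTER_CUBIC))
print(plane(cal,[258,233],.127),plane(cal,[[306,175],[305,236],[243,173]],.008))
a=cv2.resize(p[0:220,160:450],None,fx=2.7,fy=2.7,interpolation=cv2.INTER_CUBIC);cv2.imwrite("pics/crop4b.png",a)
```

```text
[[ 0.4542 -0.2878  0.127 ]] [[ 0.4986 -0.2712  0.008 ]
 [ 0.4705 -0.3334  0.008 ]
 [ 0.4369 -0.243   0.008 ]]
```

View pics/crop4.png

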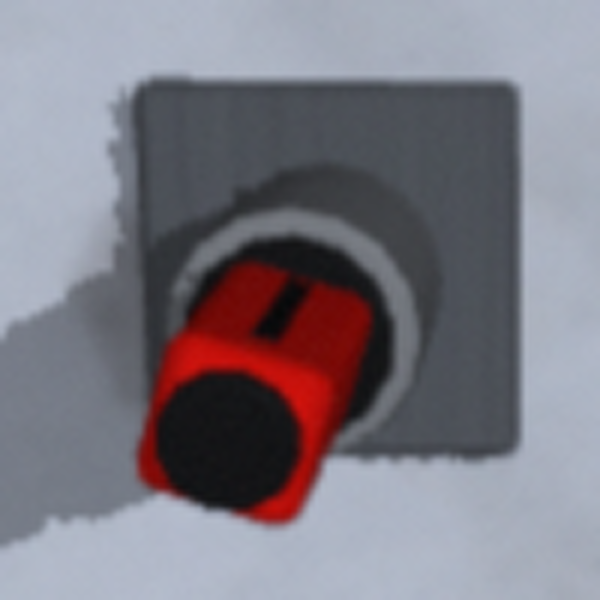

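View pics/crop4b.png

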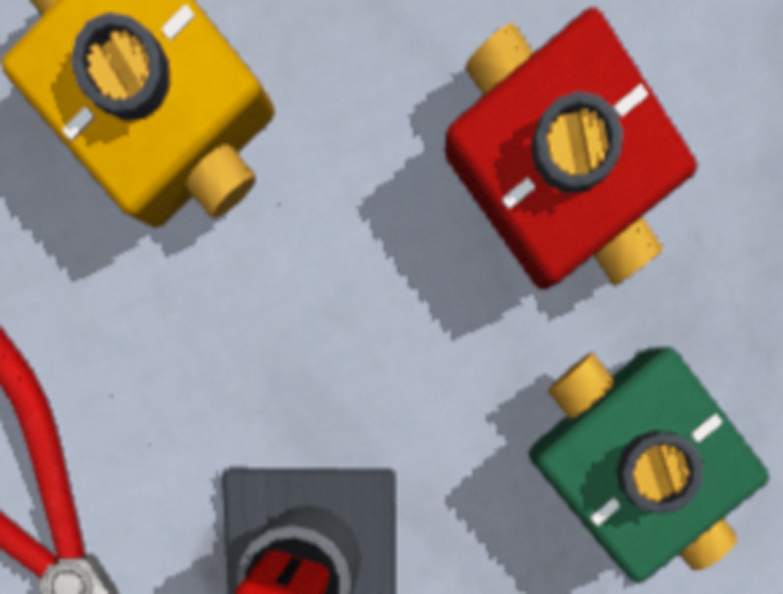

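```bash
cat >> h.py <<'E'
def camview(target,h,psi,n=None):
    """put camera centre straight above target at height h"""
    cal=calibration("wrist"); s=env.get_state(); w=s["orientation"]; T=R.from_quat([w[1],w[2],w[3],w[0]]).as_matrix()
    M=R.from_rotvec(cal["rvec"]).as_matrix(); off=T.T@(-M.T@cal["tvec"]-s["tcp_pos"])
    Q=q(psi); T2=R.from_quat([Q[1],Q[2],Q[3],Q[0]]).as_matrix()
    o=T2@off; ax=T2@T.T@M[2]; tgt=np.array([*target,0.05])
    cam=tgt-ax*(h/-ax[2])
    env.reach(cam-o,Q); return off,ax
E
python3 - <<'E'
from h import *
C=dict(green=[.5897,-.3036],red=[.5997,-.191],blue=[.648,-.0453],yellow=[.4717,-.1130])
ims=[]
for n in C:
    VAL[n]=(0,C[n])
    print(camview(C[n],.26,np.radians(-20)),env.get_state()["tcp_pos"])
    cal,p,d=snap("wrist"); valve(n,cal,p,d); u=proj(cal,[*C[n],.05])[0].astype(int); print(u)
    a=p[u[1]-50:u[1]+50,u[0]-60:u[0]+60]; np.savez(f"pics/v_{n}.npz",p=p,d=d,**cal)
    ims.append(cv2.resize(a,(400,300),interpolation=cv2.INTER_CUBIC) if a.size else np.zeros((300,400,3),np.uint8))
cv2.imwrite("pics/valves.png",np.vstack([np.hstack(ims[:2]),np.hstack(ims[2:])])); print(env.get_state()["time"])
E
```

```text
(array([ 0.0685,  0.0005, -0.0701]), array([-0.0926, -0.2556, -0.9623])) [ 0.5906 -0.2987  0.2407]
green collar [ 0.5895 -0.3035] marks mid [ 0.5891 -0.3043] len 0.04704522769790462 marks ang 17.751492926916427 slot ang 103.2403565945906 0.8107878204378858 slot c [ 0.5916 -0.3021] 130
[318 236]
(array([ 0.0686,  0.0005, -0.0701]), array([-0.0926, -0.2556, -0.9623])) [ 0.6008 -0.1857  0.2419]
red collar [ 0.5998 -0.191 ] marks mid [ 0.5994 -0.1916] len 0.04705457563218702 marks ang 14.991431864244873 slot ang 121.16067812186562 0.8819744937556249 slot c [ 0.6018 -0.1886] 130
[317 236]
(array([ 0.0685,  0.0005, -0.0702]), array([-0.0926, -0.2556, -0.9623])) [ 0.6492 -0.0415  0.2402]
blue collar [ 0.6482 -0.0453] marks mid [ 0.6478 -0.0461] len 0.04705865057023059 marks ang 25.35937642297705 slot ang 103.36872979188462 0.7992946660881912 slot c [ 0.65   -0.0433] 143
[317 235]
(array([ 0.0685,  0.0005, -0.0701]), array([-0.0926, -0.2556, -0.9623])) [ 0.4738 -0.1086  0.2405]
yellow collar [ 0.4716 -0.1129] marks mid [ 0.4714 -0.1134] len 0.04650566371935119 marks ang 16.91620084598179 slot ang 95.0666194229512 0.75264007448734 slot c [ 0.473  -0.1118] 148
[316 236]
11.7
```

View pics/valves.png

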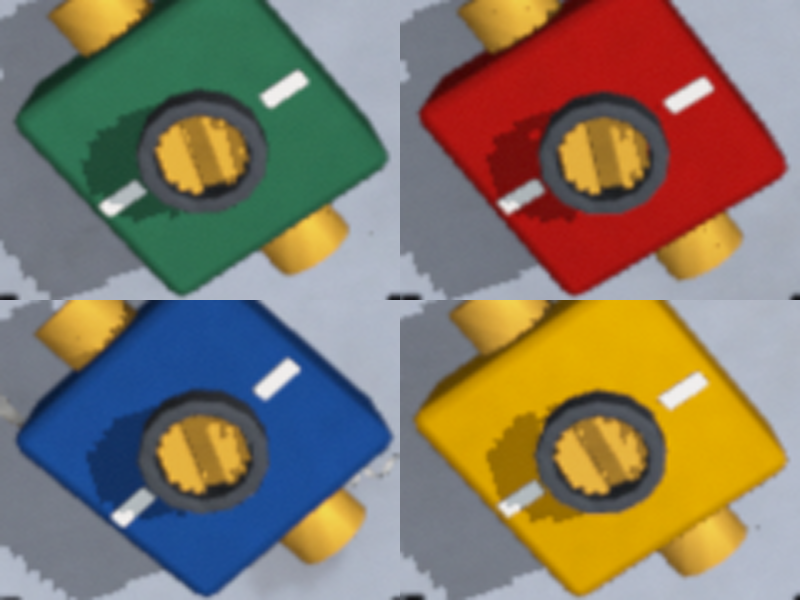

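Run:
```python
from h import *
D=dict(green=[(187,122),(218,190),(285,89),(122,197)],red=[(202,118),(207,190),(289,95),(121,197)],blue=[(218,120),(198,185),(277,79),(132,207)],yellow=[(183,125),(215,180),(284,90),(120,196)])
U=dict(green=(318,236),red=(317,236),blue=(317,235),yellow=(316,236))
for n,v in D.items():
    cal=np.load(f"pics/v_{n}.npz"); px=[(U[n][0]-60+x*.3,U[n][1]-50+y/3) for x,y in v]
    s=plane(cal,px[:2],.05);m=plane(cal,px[2:],.0405); f=lambda a:np.degrees(np.arctan2(a[0,1]-a[1,1],a[0,0]-a[1,0]))%180
    print(n,"slot",f(s),s.mean(0)[:2],"marks",f(m),m.mean(0)[:2],"screw deg",(f(m)+90-f(s))%180)
    # automatic: dark-band orientation by template score on brass face
    p=cal["p"];H=hsv(p); c=m.mean(0)[:2]; best=[]
    for a in np.arange(0,180,2):
        e=np.array([np.cos(np.radians(a)),np.sin(np.radians(a))]); t=np.array([-e[1],e[0]])
        for o in (-.001,0,.001):
          g=[]
          for w in (np.linspace(-.0018,.0018,5),np.r_[np.linspace(-.006,-.0038,4),np.linspace(.0038,.006,4)]):
            X=np.array([[*(c+e*k+t*(j+o)),.05] for k in np.linspace(-.006,.006,9) for j in w]); uu=proj(cal,X)
            g.append(cv2.remap(H[...,2],uu[:,0].astype(np.float32),uu[:,1].astype(np.float32),1).mean())
          best.append((g[0]-g[1],a,o))
    print("   auto",sorted(best)[:3])
```

```text
green slot 91.59580246776785 [ 0.5894 -0.3049] marks 17.419564669555722 [ 0.5895 -0.3043] screw deg 15.823762201787872
   auto [(np.float64(-57.077777777777754), np.int64(88), 0.001), (np.float64(-56.72777777777779), np.int64(90), 0.001), (np.float64(-56.702777777777754), np.int64(86), 0.001)]
red slot 73.53074993308432 [ 0.6    -0.1915] marks 15.03459440611469 [ 0.5997 -0.1921] screw deg 31.50384447303037
   auto [(np.float64(-58.7861111111111), np.int64(80), 0), (np.float64(-58.61944444444444), np.int64(78), 0), (np.float64(-58.594444444444434), np.int64(82), 0)]
blue slot 55.07847941107744 [ 0.6491 -0.0462] marks 25.418958270488066 [ 0.648  -0.0462] screw deg 60.340478859410624
   auto [(np.float64(-59.07222222222222), np.int64(90), 0), (np.float64(-58.95833333333334), np.int64(92), 0), (np.float64(-58.72777777777779), np.int64(94), 0)]
yellow slot 96.62337315656417 [ 0.4713 -0.1129] marks 16.57902114433969 [ 0.4715 -0.1133] screw deg 9.95564798777552
   auto [(np.float64(-60.97777777777776), np.int64(100), 0), (np.float64(-60.83055555555555), np.int64(98), 0), (np.float64(-60.65833333333333), np.int64(102), 0)]
```

```bash
cat >> h.py <<'E'
def slotscore(cal,p,c,step=2,chan=2):
    H=hsv(p); out={}
    for a in np.arange(0,180,step):
        e=np.array([np.cos(np.radians(a)),np.sin(np.radians(a))]); t=np.array([-e[1],e[0]]); b=[]
        for o in (-.001,0,.001):
          g=[]
          for w in (np.linspace(-.0018,.0018,5),np.r_[np.linspace(-.006,-.0038,4),np.linspace(.0038,.006,4)]):
            X=np.array([[*(c+e*k+t*(j+o)),.05] for k in np.linspace(-.006,.006,9) for j in w]); uu=proj(cal,X)
            g.append(cv2.remap(H[...,chan],uu[:,0].astype(np.float32),uu[:,1].astype(np.float32),1).mean())
          b.append(g[0]-g[1])
        out[int(a)]=min(b)
    return out
E
python3 - <<'E'
from h import *
z=np.load("pics/v_blue.npz"); print({k:round(float(v)) for k,v in slotscore(z,z["p"],np.array([.648,-.0455]),6).items()})
c=[.4544,-.2878]
env.grip(.06); env.reach([*c,.24],q(np.radians(-38))); print(env.movel([*c,.152],.1,stop_force=15)); env.grip(.0,80)
s=env.get_state(); print(s["opening"],s["gripper_force"],s["tcp_pos"])
env.movel([*c,.242],.12); s=env.get_state(); print(s["opening"],s["force"],s["time"])
cal,p,d=snap("side","side1"); u=proj(cal,[*c,.15])[0].astype(int); print(u)
q_,w,d2=snap("wrist"); a=p[max(0,u[1]-100):u[1]+100,u[0]-100:u[0]+100]
cv2.imwrite("pics/pick.png",np.hstack([cv2.resize(a,(400,400)),cv2.resize(w[150:450,170:470],(400,400))]))
E
```

```text
{0: 3, 6: 2, 12: 1, 18: 1, 24: 1, 30: -2, 36: -5, 42: -9, 48: -14, 54: -21, 60: -29, 66: -39, 72: -46, 78: -53, 84: -58, 90: -60, 96: -58, 102: -53, 108: -45, 114: -37, 120: -26, 126: -17, 132: -9, 138: -2, 144: 1, 150: 3, 156: 3, 162: 3, 168: 5, 174: 4}
False
0.022991432019476715 78.48248362541199 [ 0.4548 -0.288   0.1526]
0.023214206325405856 [-0.0795  0.5353 -1.375 ] 15.1
[431 178]
```

View pics/pick.png

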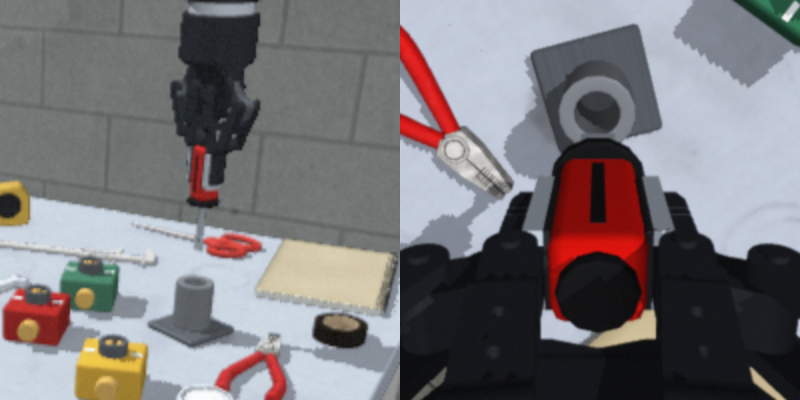

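```bash
cat >> h.py <<'E'
TIP=.1446
def tipz(): return env.get_state()["tcp_pos"][2]-TIP
def probe(c,psi,zlo=.0425,f=6):
    env.movel([*c,zlo+TIP],.015,rot=q(psi),stop_force=f); return tipz()
def insert(c,slot):
    """slot in deg; returns xy,psi or None"""
    c=np.array(c); a=np.radians(slot)
    env.reach([*c,.11+TIP],q(a)); env.movel([*c,.060+TIP],.1)
    for o in [(0,0),(1.2,0),(-1.2,0),(0,1.2),(0,-1.2),(1.2,1.2),(-1.2,1.2),(1.2,-1.2),(-1.2,-1.2),(2.4,0),(-2.4,0),(0,2.4),(0,-2.4)]:
        for da in (0,8,-8):
            cc=c+np.array(o)/1000; env.movel([*cc,.0565+TIP],.05,rot=q(a+np.radians(da))); z=probe(cc,a+np.radians(da))
            print(o,da,"tip z %.4f"%z,end="; ")
            if z<.0470: print("IN"); return cc,slot+da
            if z>.0525: break   # on the rim: shift
    return None
def turn(cc,a0,marks,tmax=.35):
    """clockwise to the stop"""
    z=env.get_state()["tcp_pos"][2]; env.movel([*cc,z+.001],.02); t0=env.get_state()["torque"][2]; a=a0; log=[]
    while a>marks-22:
        st=min(8 if a>marks+8 else 2,999); a-=st; env.reach([*cc,z+.001],q(np.radians(a))); t=env.get_state()["torque"][2]-t0; log.append((round(a-marks),round(float(t),2)))
        if abs(t)>tmax: break
    print("turn",log, "force",env.get_state()["force"]); return a
E
python3 - <<'E'
from h import *
cal=calibration("wrist"); s=env.get_state(); print("pommel rel", plane(cal,[318.5,370],s["tcp_pos"][2]-TIP+.119)[0]-s["tcp_pos"], "tool x",(-np.sin(np.radians(-38)),np.cos(np.radians(-38))))
r=insert([.5894,-.3038],90); print(r)
if r: turn(*r,17.5)
print(env.get_state()["time"])
E
```

```text
pommel rel [ 0.0007 -0.0002 -0.0256] tool x (np.float64(0.6156614753256583), np.float64(0.7880107536067219))
(0, 0) 0 tip z 0.0439; IN
(array([ 0.5894, -0.3038]), 90)
turn [(64, 0.01), (56, 0.02), (48, 0.09), (40, 0.12), (32, 0.15), (24, 0.06), (16, 0.03), (8, 0.07), (0, 0.1), (-2, 0.11), (-4, 0.09), (-6, 0.11), (-8, 0.07), (-10, 0.06), (-12, 0.07), (-14, 0.12), (-16, 0.1), (-18, 0.11), (-20, 0.16), (-22, 0.23), (-24, 0.23)] force [-3.3449  3.2923 -3.5936]
24.0083
```

```bash
cat >> h.py <<'E'
def away(cc,a):
    z=env.get_state()["tcp_pos"][2]; env.reach([*cc,z],q(np.radians(a))); env.movel([*cc,.11+TIP],.15)
def look(n,c):
    camview(c,.26,np.radians(-20)); cal,p,d=snap("wrist"); VAL[n]=(0,c); valve(n,cal,p,d)
    for ch in (2,1):
        s=slotscore(cal,p,np.array(c),2,ch); k=sorted(s,key=s.get)[:3]; print(n,"slot",k,[round(float(s[i])) for i in k], "after",env.get_state()["time"])
    u=proj(cal,[*c,.05])[0].astype(int); cv2.imwrite(f"pics/after_{n}.png",cv2.resize(p[u[1]-50:u[1]+50,u[0]-60:u[0]+60],(480,400),interpolation=2))
E
python3 - <<'E'
from h import *
c=[.5894,-.3038]; away(c,17); print(env.get_state()["opening"]); look("green",c)
E
```

```text
0.022982910546640346
green collar [ 0.5898 -0.3033] marks mid [ 0.5893 -0.3044] len 0.046924021438640454 marks ang 16.556479354008758 slot ang 30.568954347856966 0.6558206741606544 slot c [ 0.5929 -0.3034] 147
green slot [22, 24, 26] [-55, -55, -55] after 25.6417
green slot [96, 94, 98] [-2, -2, -2] after 25.6417
```

View pics/after_green.png

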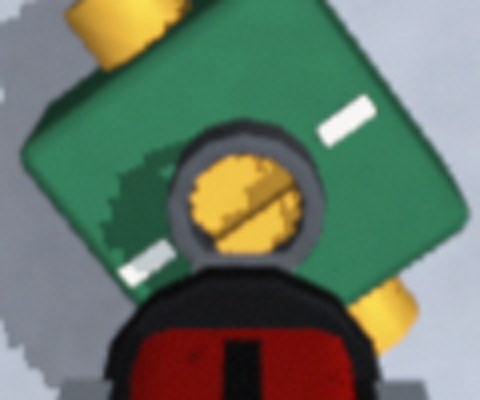

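Run:
```python
from h import *
for n,c,s,m in (("red",[.5997,-.1913],77,15.5),("blue",[.648,-.0457],90,25.7),("yellow",[.4715,-.1131],98,16.8)):
    r=insert(c,s); print(n,r)
    if not r: break
    turn(*r,m); away(r[0],m); look(n,c)
    if n=="red": g=[]
    g.append(cv2.imread(f"pics/after_{n}.png"))
s=env.get_state(); print(s["time"],s["opening"])
cv2.imwrite("pics/after3.png",cv2.resize(np.hstack(g),(800,225*1)) if len(g)==3 else g[0])
```

```text
(0, 0) 0 tip z 0.0439; IN
red (array([ 0.5997, -0.1913]), 77)
turn [(54, -0.04), (46, -0.01), (38, 0.01), (30, -0.01), (22, -0.02), (14, 0.0), (6, -0.02), (4, 0.01), (2, -0.05), (0, 0.02), (-2, 0.01), (-4, -0.04), (-6, 0.0), (-8, 0.01), (-10, -0.0), (-12, -0.02), (-14, -0.0), (-16, 0.01), (-18, 0.02), (-20, 0.11), (-22, 0.11)] force [-4.7782  2.7978 -2.2702]
red collar [ 0.5998 -0.1907] marks mid [ 0.5995 -0.1917] len 0.04687111996278166 marks ang 14.551413393557397 slot ang 28.45125420400175 0.7871852267078566 slot c [ 0.6035 -0.1899] 149
red slot [18, 22, 16] [-51, -51, -51] after 35.6
red slot [92, 90, 88] [-2, -1, -1] after 35.6
(0, 0) 0 tip z 0.0438; IN
blue (array([ 0.648 , -0.0457]), 90)
turn [(56, 0.01), (48, 0.06), (40, 0.06), (32, 0.03), (24, 0.07), (16, 0.07), (8, 0.04), (0, 0.03), (-2, 0.1), (-4, 0.1), (-6, 0.08), (-8, 0.07), (-10, 0.07), (-12, 0.11), (-14, 0.07), (-16, 0.06), (-18, 0.1), (-20, 0.14), (-22, 0.19), (-24, 0.22)] force [-4.9357  2.4208 -0.4736]
blue collar [ 0.6483 -0.0449] marks mid [ 0.6479 -0.046 ] len 0.046610472350113626 marks ang 24.913830748109746 slo
[... 169 characters left out ...]
5.5583
(0, 0) 0 tip z 0.0438; IN
yellow (array([ 0.4715, -0.1131]), 98)
turn [(73, 0.02), (65, 0.08), (57, 0.1), (49, 0.09), (41, 0.08), (33, 0.07), (25, 0.05), (17, 0.04), (9, 0.08), (1, 0.05), (-1, 0.06), (-3, 0.06), (-5, 0.12), (-7, 0.1), (-9, 0.05), (-11, 0.06), (-13, 0.05), (-15, 0.09), (-17, 0.1), (-19, 0.13), (-21, 0.2), (-23, 0.21)] force [-3.1239  3.3913 -2.1323]
yellow collar [ 0.4716 -0.1121] marks mid [ 0.4714 -0.1135] len 0.046635401229597966 marks ang 16.718698674258434 slot ang 20.571470365561485 0.8000505616462862 slot c [ 0.4749 -0.1116] 144
yellow slot [24, 20, 22] [-49, -49, -49] after 56.2417
yellow slot [96, 92, 94] [-1, -1, -1] after 56.2417
56.2417 0.022943371406025967
```

View pics/after3.png

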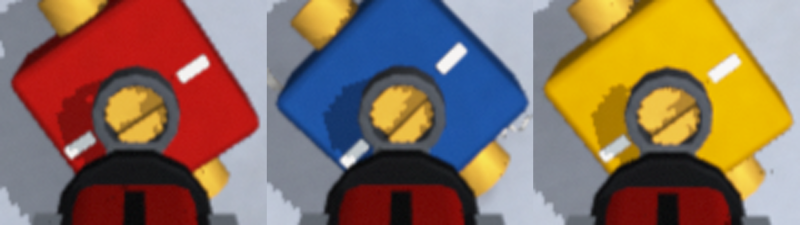

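Run:
```python
from h import *
c=[.5997,-.1913]
r=insert(c,15); print(r)
if r: turn(*r,11); away(r[0],15); look("red",c)
a=np.radians(-38); b=[.4546,-.2879]
env.reach([*b,.255],q(a)); print(env.movel([*b,.151],.08,stop_force=8)); print(env.get_state()["tcp_pos"],env.get_state()["force"])
env.grip(.06); env.dwell(.3); env.movel([*b,.26],.2)
cal,p,d=snap("side"); u=proj(cal,[*b,.1])[0].astype(int); A=p[u[1]-60:u[1]+60,u[0]-80:u[0]+80]
camview([.535,.03],.28,0.2)
cal,w,d=snap("wrist","w6"); np.savez("pics/w6.npz",p=w,d=d,**cal); print(env.get_state()["time"])
cv2.imwrite("pics/ret.png",np.hstack([cv2.resize(A,(400,300)),cv2.resize(w,(400,300))]))
```

```text
(0, 0) 0 tip z 0.0439; IN
(array([ 0.5997, -0.1913]), 15)
turn [(2, -0.0), (0, 0.03), (-2, 0.06), (-4, -0.0), (-6, -0.01), (-8, -0.01), (-10, 0.07), (-12, 0.03), (-14, 0.1), (-16, 0.17), (-18, 0.21), (-20, 0.23), (-22, 0.27)] force [ 0.3269  4.8453 -2.3561]
red collar [ 0.5997 -0.1909] marks mid [ 0.5996 -0.1924] len 0.04698005505447905 marks ang 11.323196779380822 slot ang 9.884185903123026 0.884808335861129 slot c [ 0.6033 -0.1905] 141
red slot [14, 16, 12] [-47, -47, -46] after 63.7333
red slot [98, 100, 96] [-1, -1, -1] after 63.7333
True
[ 0.4544 -0.2879  0.1525] [-0.6887  1.0652  6.624 ]
68.5083
```

View pics/ret.png

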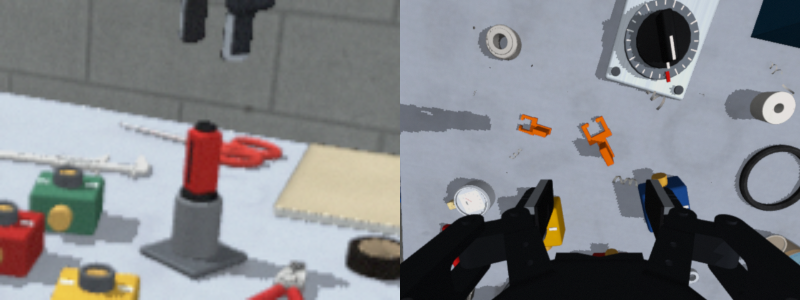

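```bash
cat >> h.py <<'E'
from scipy.optimize import minimize
MOD=np.array([(-51,-7,0),(-51,7,0),(-12,-17,0),(-12,17,0),(11,-17,0),(11,17,0),(-12,-17,6),(-12,17,6),(11,-17,6),(11,17,6),(-51,-7,6),(-51,7,6),(-49,-5,40),(-49,5,40),(-23,-5,40),(-23,5,40)])/1000.
def clipfit(cal,p,g,z=0):
    H=hsv(p); u=proj(cal,[[g[0],g[1],z]])[0]
    m=((H[...,0]>3)&(H[...,0]<18)&(H[...,1]>150)).astype(np.uint8); n,l,st,ce=cv2.connectedComponentsWithStats(m)
    i=min((i for i in range(1,n) if st[i,4]>400),key=lambda i:np.hypot(*(ce[i]-u))); S=4
    h=cv2.convexHull(np.argwhere(l==i)[:,::-1].astype(np.int32))
    A=np.zeros((480,640),np.uint8); cv2.fillConvexPoly(A,h,1); A=A.astype(bool)
    def f(x):
        c,s=np.cos(x[2]),np.sin(x[2]); W=np.c_[MOD[:,0]*c-MOD[:,1]*s+x[0],MOD[:,0]*s+MOD[:,1]*c+x[1],MOD[:,2]+z]
        hh=cv2.convexHull(proj(cal,W).astype(np.float32)); B=np.zeros((480,640),np.uint8); cv2.fillConvexPoly(B,np.round(hh*16).astype(np.int32),255,cv2.LINE_AA,4)
        B=B/255.; return 1-(A*B).sum()/np.maximum(A,B).sum()
    best=min((minimize(f,[g[0],g[1],y],method="Nelder-Mead",options=dict(initial_simplex=np.array([[g[0],g[1],y],[g[0]+.01,g[1],y],[g[0],g[1]+.01,y],[g[0],g[1],y+.3]]))) for y in ([g[2]] if len(g)>2 else np.arange(0,6.28,.7))),key=lambda r:r.fun)
    return best.x,1-best.fun
E
python3 - <<'E'
from h import *
z=np.load("pics/w6.npz"); x,i=clipfit(z,z["p"],[.53,.035]); print("w6",x,np.degrees(x[2]),i)
camview([.591,.297],.26,.3); cal,p,d=snap("wrist"); P=cloud(cal,d)
m=(np.hypot(P[...,0]-.591,P[...,1]-.297)<.03)&(P[...,2]>.061)&(P[...,2]<.075); e=cv2.minEnclosingCircle(np.argwhere(m)[:,::-1].astype(np.int32))
print("rod",plane(cal,e[0],.068),e[1]/cal["fx"]*.242,np.median(P[m][:,2]))
m=(np.hypot(P[...,0]-.591,P[...,1]-.297)<.035)&(P[...,2]>.036)&(P[...,2]<.05);e=cv2.minEnclosingCircle(np.argwhere(m)[:,::-1].astype(np.int32)); print("shoulder",plane(cal,e[0],.042),e[1]/cal["fx"]*.265)
camview([x[0],x[1]],.26,-.3); cal,p,d=snap("wrist"); np.savez("pics/w7.npz",p=p,d=d,**cal)
x,i=clipfit(cal,p,x[:2]); print("w7",x,np.degrees(x[2]),i,env.get_state()["time"])
P=cloud(cal,d); H=hsv(p); m=(H[...,0]>3)&(H[...,0]<18)&(H[...,1]>150)&(P[...,2]>.036)&(P[...,2]<.045)&(np.hypot(P[...,0]-x[0],P[...,1]-x[1])<.06)
T=P[m][:,:2]; print("tab",T.mean(0),len(T),np.degrees(np.arctan2(*np.linalg.svd(T-T.mean(0),full_matrices=False)[2][0][::-1])),"model",x[:2]-.036*np.array([np.cos(x[2]),np.sin(x[2])]))
E
```

```text
w6 [0.5255 0.0426 2.2437] 128.55189649655253 0.9321959486426906
rod [[0.5932 0.2992 0.068 ]] 0.012110023916796888 0.06733937219334402
shoulder [[0.5935 0.2988 0.042 ]] 0.02552847265345374
w7 [0.5252 0.043  2.2389] 128.2774209662998 0.9372806164879198 70.675
tab [0.5475 0.016 ] 420 -52.33578295237061 model [0.5475 0.0147]
```

Run:
```python
from h import *
y=np.radians(128.0); g=np.array([.5252,.0428])-.0355*np.array([np.cos(y),np.sin(y)]); g=(g+[.5475,.0158])/2; print(g)
zg=.083
env.grip(.045); env.reach([*g,.15],q(y-np.pi/2)); env.movel([*g,zg],.1,stop_force=10); env.grip(0,100)
s=env.get_state(); zg=s["tcp_pos"][2]; print(s["opening"],s["gripper_force"],s["tcp_pos"])
env.movel([*g,zg+.10],.15)
Y=np.radians(15); e=np.array([np.cos(Y),np.sin(Y)]); rod=np.array([.5933,.2990])
t0=rod-(.0355+.055)*e
env.reach([*t0,zg+.10],q(Y-np.pi/2)); env.movel([*t0,zg+.055],.1)
cal,p,d=snap("wrist","grip"); z=np.savez("pics/grip.npz",p=p,d=d,**cal); s=env.get_state(); print(s["opening"],s["tcp_pos"],s["time"],"zg",zg,"t0",t0)
x,i=clipfit(cal,p,[*(rod-.055*e),Y],.055); print(x,np.degrees(x[2]),i,"expected",rod-.055*e)
cv2.imwrite("pics/grip.png",p)
```

```text
[0.5473 0.0153]
0.008420519746049548 97.94237852096558 [0.5477 0.0154 0.0838]
0.008228267866121353 [0.5062 0.2754 0.139 ] 76.35 zg 0.08375427813563355 t0 [0.5059 0.2756]
[0.5402 0.284  0.2627] 15.048826192968649 0.786531476374712 expected [0.5402 0.2848]
```

View pics/grip.png

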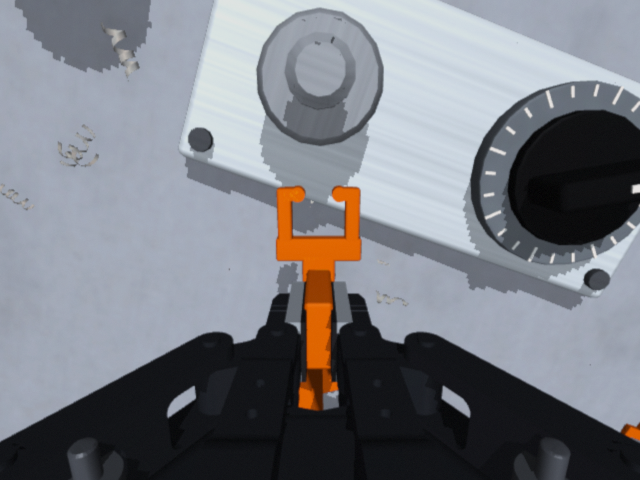

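Run:
```python
from h import *
zg=.08375; Y=np.radians(15); e=np.array([np.cos(Y),np.sin(Y)]); rod=np.array([.5933,.2990])
P=lambda k:rod-(.0355+k)*e
env.movel([*P(.055),zg+.0475],.05)
print(env.movel([*P(.022),zg+.0475],.06,stop_force=12),env.get_state()["force"])
for k in (.016,.012,.009,.006,.003,.001,0,-.001,-.002):
    st=env.movel([*P(k),zg+.0475],.02,stop_force=35); s=env.get_state(); print(k,st,"along %.1f"%(s["force"][:2]@e),s["force"],"at",(rod-s["tcp_pos"][:2])@e-.0355)
    if st or -(s["force"][:2]@e)>28: break
cal,p,d=snap("wrist"); np.savez("pics/seat.npz",p=p,d=d,**cal)
x,i=clipfit(cal,p,[*rod,Y],.0475); print(x,np.degrees(x[2]),i,s["opening"],s["time"])
```

```text
False [-0.0049 -0.5152 -0.2845]
0.016 False along -2.9 [-2.0897 -3.2493 -0.932 ] at 0.016591043505018666
0.012 False along -6.2 [-5.6158 -2.8807 -1.7994] at 0.01392558566404211
0.009 False along -3.6 [-3.139  -2.2315 -1.1706] at 0.00962151322287303
0.006 False along 2.6 [ 2.8692 -0.7592 -0.9264] at 0.004443840102805227
0.003 False along 1.4 [ 1.4945 -0.1074 -0.1258] at 0.0021643193639583475
0.001 False along 0.9 [ 1.0465 -0.456  -0.9238] at 0.001068540933048305
0 False along -0.4 [-0.4687  0.3044 -0.7853] at 0.00017338156805089822
-0.001 False along -0.6 [-0.3958 -0.7195 -0.417 ] at -0.0009781080869005754
-0.002 False along -3.4 [-3.1062 -1.4027  1.9585] at -0.0013117496319082697
[0.5955 0.2991 0.2623] 15.026088358688614 0.9440880140797273 0.00864303062696926 80.05
```

Run:
```python
from h import *
zg=.08375; Y=np.radians(15); e=np.array([np.cos(Y),np.sin(Y)]); rod=np.array([.5933,.2990])
P=lambda k:rod-(.0355+k)*e
env.movel([*P(.003),zg+.0475],.02); s=env.get_state(); print("tug along %.1f"%(s["force"][:2]@e))
env.movel([*P(-.0005),zg+.0475],.02); print(env.movel([*P(-.0005),zg+.0445],.01,stop_force=5),env.get_state()["tcp_pos"][2]-zg)
env.grip(.03); env.dwell(.2); env.movel([*P(-.0005),zg+.14],.15)
camview(rod,.26,Y-np.pi/2+.01); cal,p,d=snap("wrist"); np.savez("pics/fin.npz",p=p,d=d,**cal)
for z in (.045,.047): x,i=clipfit(cal,p,[*rod,Y],z); print(x,np.degrees(x[2]),i,"off in clip frame",R.from_euler('z',-x[2]).apply([*(x[:2]-rod),0]))
C=cloud(cal,d);H=hsv(p); m=(H[...,0]>3)&(H[...,0]<18)&(H[...,1]>150)&(np.hypot(C[...,0]-rod[0],C[...,1]-rod[1])<.06)&(C[...,2]<.1); Z=C[m][:,2]
r=(C[m][:,:2]-rod)@e; print("tab top z",np.median(Z[Z>.07]),"arm z",np.median(Z[Z<.065]),"arm reach",np.percentile(r,[1,50,99]))
dialmeas(cal,p,d,[.5831,.1684]); print(env.get_state()["time"])
```

```text
tug along 1.9
True 0.04505648932869598
[0.5943 0.2986 0.2652] 15.196333353190196 0.9425185391512158 off in clip frame [ 0.0009 -0.0006  0.    ]
[0.5947 0.2989 0.2704] 15.491857972243318 0.9383200920300534 off in clip frame [ 0.0013 -0.0005  0.    ]
tab top z 0.08479477941611999 arm z 0.051086045270872515 arm reach [-0.0459 -0.021   0.0127]
skirt c [0.5839 0.172  0.034 ] rad mm 149.70390400882718 | red [0.6012 0.129 ] 90 | white [0.5684 0.1589] 818 z 0.028091317556643368 | bar [0.5858 0.1701 0.0598] 1581
ptr line -122.4268705232614 ptr from c -139.93739831022214 bar -64.55544530291596 red -68.01140333303368 0.04631640415546491
82.8083
```

Run:
```python
from h import *
env.reach([.45,.35,.35],q(.6))
cal,p,d=snap("top"); p0=cv2.imread("pics/top0.png"); df=(cv2.absdiff(p,p0).max(2)>60).astype(np.uint8)
n,l,st,ce=cv2.connectedComponentsWithStats(df)
print([(tuple(ce[i].astype(int)),int(st[i,4])) for i in range(1,n) if st[i,4]>12])
C=cloud(cal,d); m=(np.hypot(C[...,0]-.4485,C[...,1]+.276)<.03)&(C[...,2]>.11); print("driver top",C[m].mean(0),m.sum())
env.dwell(.5); print(env.get_state()["time"]); print(job.job_done())
```

```text
[((np.int64(99), np.int64(292)), 3353), ((np.int64(187), np.int64(228)), 25), ((np.int64(242), np.int64(225)), 14), ((np.int64(245), np.int64(229)), 15), ((np.int64(182), np.int64(243)), 69), ((np.int64(300), np.int64(259)), 204)]
driver top [ 0.4525 -0.2856  0.1235] 135
84.5667
the job is handed in; nothing more can be done
None
```

The job is handed in at about 85 s of the 210 s: the dial is on its index mark, all four valve screws (blue, green, yellow, red) are closed to their stops, and the screwdriver is back upright in its stand. The orange clip is snapped home in the rod groove. The red valve turned about 3° on the bench when I pressed its screw against the stop, and the last overhead picture showed no other unintended change.

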